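Load the hand shaker, latch its gate and crank it

ROBOT

A 6-joint arm with a two-finger parallel gripper is mounted at the origin on the work surface. World frame = base frame: x ahead of the robot, y to its left, z up, the work surface at z = 0. Lengths are in mm, angles in degrees, forces in N, time in s.
With the tool pointing down it reaches from about 300 to 850 mm from the base axis. Payload 4.2 kg.
Tool frame: the origin (TCP) lies midway between the tips of the shut fingers; the grasp point (between the pads) lies 19 mm behind it; z points along the fingers, x is the direction in which the jaws open and shut, and the axes are right-handed (so a half turn about z gives the same grasp; the last joint's range is limited). The gripper opens to 91 mm and grips with 3 to 60 N. Pads are 32 mm wide; open, the fingers measure 118 mm over their backs; the gripper's body (76 mm by 178 mm) begins 60 mm behind the grasp point.
Start: joints at [64.458, 18.312, 89.639, -0, 72.044, -1.146], TCP at [237.509, 523.675, 192.676] pointing down, gripper open.
Joint ranges: [-177.97, 177.97], [-48.28, 115.42], [12.27, 149.76], [-77.06, 257.06], [2.81, 150.46], [-146.56, 146.56]. Speed limits (degrees/s): [147.25, 147.25, 180, 180, 180, 180].

INTERFACE

Orientations are given as [roll, pitch, yaw] about the fixed x, y, z axes, in that order (R = Rz(yaw) Ry(pitch) Rx(roll)).
In Python, from workcell import monitor, vision, job, models gives the robot as it stands.
- The arm moves only by the shell command python3 -m creep 'ROWS' [FORCE]. ROWS is text: rows parted by semicolons, each of 7 numbers parted by spaces: the shift along the world's x, y, z in cm, then the turn, a rotation vector about the world's x, y, z in rad, then the gripper's target within -1 to 1 (shut at 1, half-way at 0, fully open at -1). In form: tx ty tz ax ay az hand; .... A call has 1 to 12 rows; each row shifts and turns the pose as measured when the row begins; what a row does not reach is not made up. A row lasts 1/12 s, in which the tool goes at most 41.7 mm and 7.16 degrees, less where a joint would pass 70% of its speed; a pose out of reach is approached as far as the arm can. A call is refused whole if a number of a shift passes 4.17 or a number of a turn 0.125, either way. A call with a gripper value outside its range is refused whole. The fingers move at their own pace and stop on an object; FORCE is the grip in N (left out, the last holds). Time passes only in rows, so rows that do not move let the fingers close. It gives the time, the measured TCP pose, the force and the opening at its end, in the units of the state.
- monitor.state(): the state, without advancing time (a new reading comes with each control period).
- vision.grab_frame(name): name is "side" or "top"; returns a dict with "img" (400x640x3 uint8, red, green, blue), "mtx" (3x3 intrinsics, pixels), "view" (4x4, takes a point from world to camera coordinates). Camera axes: x right, y down, z forward; pixel columns grow to the right and rows downward; lengths in mm; the calibration is good to about 2 mm. A picture is of the moment at which its call begins. There is no depth.
- job.job_done(): hands the job in, once; it reports no verdict.
Trained networks look in the newest picture that a camera, given by its name, has taken for a name from the list of things; names that differ only in an ending like _2 or _b are one class to them, and where a whole thing is asked for, a point or a joint stands for the part that bears it (a point fixed in the world has none). Each returns a list of dicts, best first, with "confidence" (0 to 1); they miss things now and then, are a little off and sometimes report something else, mostly with a low value. They report only what shows in the picture. A call takes as long as a camera call. They do not tell look-alikes from the thing itself.
- models.search_frame(camera, query): "rect" ([left, top, right, bottom] in pixels, round what is visible of it).
- models.mark_of(camera, query): "at" ([column, row] in pixels: a listed point, or the origin of a listed thing).
The state is a dict: "time_s": time; "qpos": joint angles; "qvel": joint speeds; "effort": joint torques, N m; "ee_pos": TCP position; "ee_rot": TCP orientation; "force": force on the tool from outside, world axes, zero at the start; "torque": the same for the moment, N m; "gripper_width": finger opening in mm.
Only numpy, scipy, OpenCV 4.12 (cv2) and the standard library are available. Lean on these libraries where they do the work, as an engineer would, in place of code of your own. Each camera call takes 0.05 s, during which the arm holds its last target.

TASK

Stand the thick clipped-together chocolate mould upright in the pen of the hand shaker, along the pen. Swing the gate shut with the latch bar lifted over the striker and let the bar drop fully into its catch; only then turn the crank clockwise (seen from above) by at least one and a half turns and let it go. Leave everything else where it stands.

Things in the scene. Friction and masses are not known exactly. Their poses are not given: they have to be found in the camera images.
- shaker: The hand-cranked mould shaker, fixed: white housing 150 mm deep (x), 385 mm wide (y from -195 to +190), deck 45 mm above the counter. Origin: middle of its underside; z up; its front looks along its -x, to the robot. +y half: the pen (steel walls on 3 sides, gate in front); -y half: the crank; between them in front the striker with the catch. Offsets below in mm are in this frame.
- pen_floor (a point): Centre of the pen's floor (axes as the shaker), on the deck, 45 mm above the counter. The pen inside is 78 mm in x, from the back wall to the shut gate, by 140 mm in y; its walls rise 35 mm above the deck. The mould stands in it with its 110 mm length along y.
- gate_hinge (a point): On the gate's vertical hinge axis, at deck height, at the pen's outer front corner, (-42, 178, 45) mm in the shaker's frame; axes as the shaker.
- gate (a joint): Gate angle, rad: 0 shut (gate runs from the hinge along the shaker's -y), growing to 1.2 as its free end swings out to the shaker's -x; starts at 0.35 to 0.70. Steel plate 8 mm thick reaching 148 mm from the hinge axis, 49 to 85 mm above the counter. Friction 0.04 N m, no spring: it stays where left.
- latch_bar (a joint): Latch bar angle about its pivot on the gate, rad: 0 level (rests there on a stop), growing to 0.45 as its free end is lifted; it falls back by its weight (0.14 kg, no spring). Flat steel 8 mm thick, 14 mm high, on the gate's outside; its nose is 187 mm from the pivot and stands out 74 mm beyond the gate's free edge.
- bar_pivot (a point): The latch bar's pivot, on the bar's middle line, 35 mm along the gate from the hinge axis, 11 mm in front of the gate's middle plane, 70 mm above the counter. Its axis is square to the gate. Axes turn with gate and bar: x square to the gate, y along the bar towards the hinge, z up when level.
- lug (a point): Grasp point on the thumb lug, an upright steel tab on the bar, 12 mm thick square to the gate, 20 mm wide along the bar, from 77 to 125 mm above the counter when the bar is level. The point is 18 mm under its top, 135 mm from the pivot along the bar and 37 mm above the bar's middle line; 170 mm along the gate from the hinge axis. Axes as bar_pivot.
- catch (a point): Where the bar's middle line lies when latched, (-53, -24, 70): a notch open above, 16 mm wide in x, 24 mm long in y. In front (-x) the striker, 8 mm thick, top 77 mm above the counter; behind a backstop to 84 mm. Square faces, no ramp: a level bar hits the striker at about 0.11 rad of gate angle; it must be up 0.10 rad or more to pass (0.2 is ample). Axes as the shaker.
- crank_axis (a point): On the crank's vertical axis, at (-20, -125, 57) mm in the shaker's frame; axes as the shaker. The crank arm turns level, its top 70 mm above the counter.
- crank (a joint): Crank angle in rad: 0 when the grip lies from the axis towards the shaker's -x, growing clockwise seen from above; turns without end, 0.04 N m friction, stays where left. It starts between -1.2 and 1.2.
- grip_mid (a point): Centre of the crank's upright free-spinning grip, a black cylinder 25 mm in diameter and 45 mm high (72 to 117 mm above the counter; this point at 94 mm), 45 mm from the crank axis.
- mould_mid (a point): Centre, half-way up, of the thick double mould: two mould halves clipped together with steel clips over the top edge, a clear block 44 mm thick (own x), 110 mm long (own y) and 75 mm high, standing on its long edge, about 0.36 kg; brown filled cavities on both faces. It stands beside the shaker, left or right.
- half_mould: Bystander: a single mould half like the thick one but only 26 mm thick and with no clips, 110 mm long, 75 mm high. Origin under its centre.
- tin: Bystander: plain metal can, 68 mm in diameter, 85 mm high. Origin under its centre.
- flat_mould: Bystander: mould lying flat in front of the shaker, 80 x 160 x 24 mm. Origin under its centre.
- jar: Bystander: small jar, 36 mm in diameter, 48 mm high, standing on the shaker's deck at the back between pen and crank. Origin under its centre.
- bowl: Bystander: steel bowl, 100 mm across, 45 mm high, behind the shaker. Origin under its centre.
- bottle: Bystander: bottle, 56 mm in diameter, 150 mm high, to the left of the shaker. Origin under its centre.
- spatula: Bystander: spatula 260 mm long lying behind the shaker. Origin at its middle, on the counter.
Things that resemble listed ones, but are neither listed nor needed, are in the scene too. What is shaped like the part that bears mould_mid but red is not meant.

How it is judged:
By the outcome, as a careful person would: the job done as asked, in the order asked, and still so for the second after the job is handed in, with the robot touching nothing.
It also fails if it takes over 72 s, if anything falls off the work surface, if the arm or the gripper's body presses on something with over 40 N, if the wrist force passes 120 N, or if a joint passes its speed limit or range.

## Working session

There is one attempt and no reset: what is moved stays moved. The work goes in short steps, Python scripts to look and compute and a shell command to move; the robot and the scene stay as the last step left them, time stands still between calls to the robot, and variables do not carry over. Pictures are saved under pics/ and viewed, and the job is handed in when it is done.

```bash
ls; mkdir -p pics; python3 - <<'E'
from workcell import monitor, vision, job, models
import cv2
print(monitor.state())
for n in("side","top"):
    f=vision.grab_frame(n); cv2.imwrite(f"pics/{n}0.png",f["img"][:,:,::-1]); print(n,f["mtx"].tolist(),f["view"].tolist())
    for q in ["shaker","pen_floor","gate_hinge","bar_pivot","lug","catch","crank_axis","grip_mid","mould_mid","half_mould","tin","flat_mould","jar","bowl","bottle"]:
        print(n,q,[(r["at"],round(r["confidence"],2)) for r in models.mark_of(n,q)])
E
```

```text
pics
{'time_s': 0.0, 'qpos': array([ 6.44582772e+01,  1.83511010e+01,  8.97059690e+01, -9.71090573e-04,
        7.20437521e+01, -1.14664717e+00]), 'qvel': array([-0.08588329,  0.0507142 , -0.00284098, -0.06505639, -0.06920487,
       -0.05586529]), 'effort': array([ 7.98124383e-04, -4.12457907e+01, -2.31970060e+01,  7.26225972e-02,
        4.57828282e-02, -1.55576595e-04]), 'ee_pos': array([237.26820846, 523.17071338, 191.82869043]), 'ee_rot': array([-1.79998905e+02,  1.00820480e-01,  6.56052256e+01]), 'force': array([ 0.2162467 ,  0.81668033, -0.33589416]), 'torque': array([ 0.03398988,  0.04700185, -0.02048521]), 'gripper_width': 91.32995653924189}
side [[455.09951077674333, 0.0, 312.3145771906327], [0.0, 455.09951077674333, 195.42121068198128], [0.0, 0.0, 1.0]] [[0.9017052917507912, -0.4317232639685076, 0.023293565141443068, -513.895122102464], [-0.22693194857282012, -0.5184569522171821, -0.824441798682365, 204.9768143152131], [0.3680074150687228, 0.7381174784856734, -0.5654671788958119, 952.1187840428221], [0.0, 0.0, 0.0, 1.0]]
side shaker [([312.9, 220.1], 0.82)]
side pen_floor 
[... 1216 characters left out ...]
0.87)]
top gate_hinge [([256.0, 219.5], 0.62)]
top bar_pivot [([264.6, 226.0], 0.48)]
top lug [([304.5, 236.9], 0.74), ([257.4, 220.3], 0.3)]
top catch [([319.2, 215.7], 0.93), ([429.4, 205.0], 0.56)]
top crank_axis [([349.8, 203.1], 0.96)]
top grip_mid [([336.6, 207.1], 0.55)]
top mould_mid [([193.5, 238.2], 0.82), ([203.8, 275.7], 0.59)]
top half_mould [([434.6, 248.8], 0.59), ([306.3, 235.4], 0.46), ([264.7, 229.4], 0.24)]
top tin [([430.8, 205.2], 0.63), ([311.2, 205.1], 0.53), ([307.7, 236.9], 0.33)]
top flat_mould [([307.2, 272.2], 0.74), ([310.7, 205.4], 0.67)]
top jar [([307.7, 186.7], 0.57)]
top bowl [([259.0, 219.2], 0.17)]
top bottle [([204.2, 186.8], 0.93), ([264.9, 229.7], 0.7)]
```

View pics/side0.png

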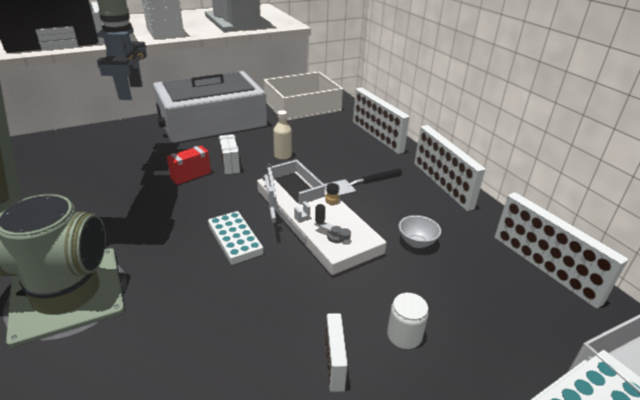

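View pics/top0.png

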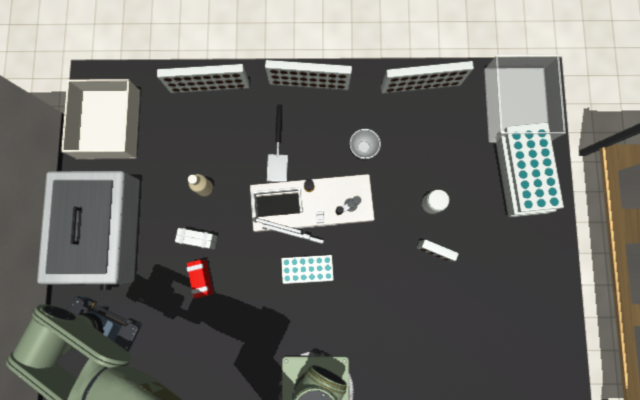

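The top view shows the thick white mould with clips at (195,238), the red decoy at (200,278), the shaker around (311,203) with its gate ajar, and the half mould at (438,250). Next I localise these with both cameras.

```bash
cat > h.py <<'E'
from workcell import monitor, vision, job, models
import cv2, numpy as np
from scipy.optimize import least_squares
def proj(f,p):
    p=np.atleast_2d(p).astype(float); V=np.array(f["view"]);c=p@V[:3,:3].T+V[:3,3]; q=c@np.array(f["mtx"]).T
    return q[:,:2]/q[:,2:]
def atz(f,px,z):
    V=np.array(f["view"]);R=V[:3,:3];o=-R.T@V[:3,3]
    d=R.T@np.linalg.inv(np.array(f["mtx"]))@np.array([px[0],px[1],1.]); return o+d*(z-o[2])/d[2]
def crop(f,box,s,name,pts=[]):
    im=f["img"][:,:,::-1].copy(); l,t,r,b=box
    c=cv2.resize(im[t:b,l:r],None,fx=s,fy=s,interpolation=cv2.INTER_CUBIC)
    for p in pts:
        u=((p[0]+.5-l)*s-.5,(p[1]+.5-t)*s-.5); cv2.circle(c,(int(u[0]),int(u[1])),2,(0,0,255),-1)
    cv2.imwrite(f"pics/{name}.png",c)
E
python3 - <<'E'
from h import *
T=vision.grab_frame("top");S=vision.grab_frame("side")
for q,z in [("pen_floor",45),("gate_hinge",45),("bar_pivot",70),("lug",107),("catch",70),("crank_axis",57),("grip_mid",94),("mould_mid",37),("shaker",0),("jar",45),("bottle",0)]:
    for n,f in(("top",T),("side",S)):
        for r in models.mark_of(n,q)[:2]: print(q,n,round(r["confidence"],2),np.round(atz(f,r["at"],z)))
for n in("top","side"): print([(np.round(r["rect"]),r["confidence"]) for r in models.search_frame(n,"shaker")+models.search_frame(n,"mould_mid")])
crop(T,(240,165,385,250),5,"t1"); crop(S,(245,150,395,275),5,"s1"); crop(T,(165,215,235,305),6,"t2"); crop(S,(155,125,255,190),7,"s2")
E
```

```text
pen_floor top 0.78 [579. 117.  45.]
pen_floor top 0.3 [524. 187.  45.]
pen_floor side 0.92 [583. 117.  45.]
gate_hinge top 0.91 [519. 186.  45.]
gate_hinge side 0.74 [520. 190.  45.]
gate_hinge side 0.52 [ 553. -412.   45.]
bar_pivot top 0.75 [508. 161.  70.]
bar_pivot top 0.26 [ 569. -113.   70.]
bar_pivot side 0.81 [504. 168.  70.]
lug top 0.48 [472.  25. 107.]
lug side 0.73 [468.  22. 107.]
catch top 0.59 [541. -24.  70.]
catch top 0.16 [474.  28.  70.]
catch side 0.95 [534. -15.  70.]
crank_axis top 0.66 [ 575. -114.   57.]
crank_axis top 0.53 [539. -26.  57.]
crank_axis side 0.95 [ 583. -112.   57.]
grip_mid top 0.59 [549. -69.  94.]
grip_mid top 0.33 [617. 340.  94.]
grip_mid side 0.75 [552. -66.  94.]
grip_mid side 0.59 [488. 104.  94.]
mould_mid top 0.9 [471. 378.  37.]
mould_mid top 0.75 [351. 354.  37.]
mould_mid side 0.98 [344. 337.  37.]
mould_mid side 0.79 [474. 372.  37.]
shaker top 0.62 [579.  15.   0.]
shaker side 0.63 [580.  17.   0.]
jar top 0.5 [631.  18.  45.]
jar top 0.36 [ 573. -109.   45.]
jar side 0.82 [630.  17.  45.]
jar side 0.49 [356. -34.  45.]
bottle top 0.77 [632. 363.   0.]
bottle side 0.66 [630. 369.   0.]
[(array([251., 177., 373., 243.]), 0.68), (array([187., 258., 211., 299.]), 0.9), (array([177., 228., 220., 248.]), 0.64)]
[(array([258., 159., 386., 278.]), 0.56), (array([220., 135., 240., 173.]), 0.75), (array([168., 152., 209., 187.]), 0.75)]
```

View pics/t1.png

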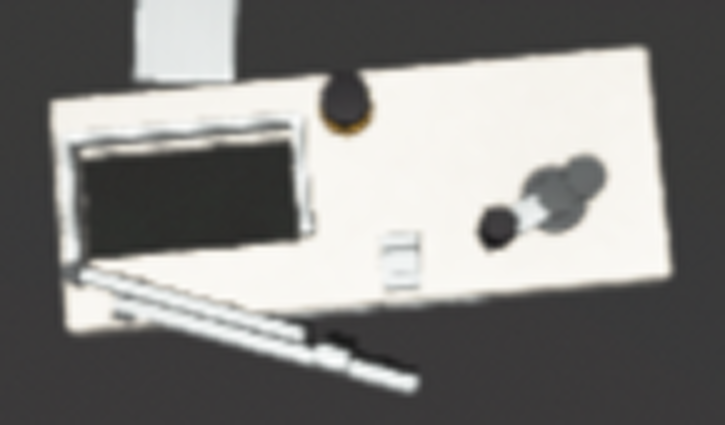

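View pics/s1.png

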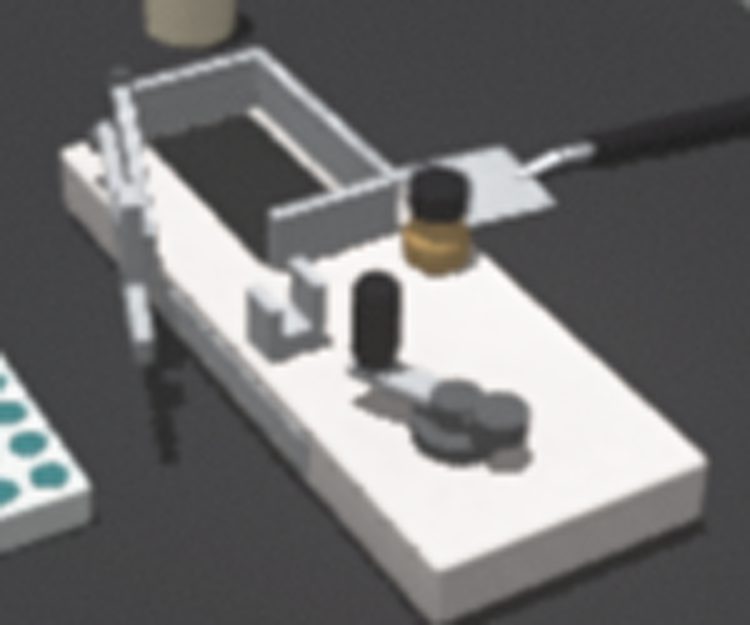

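View pics/t2.png

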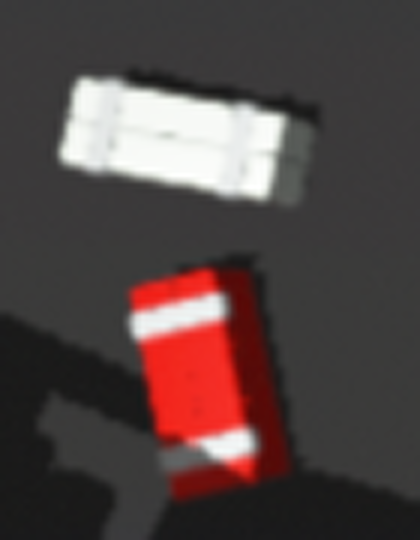

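View pics/s2.png

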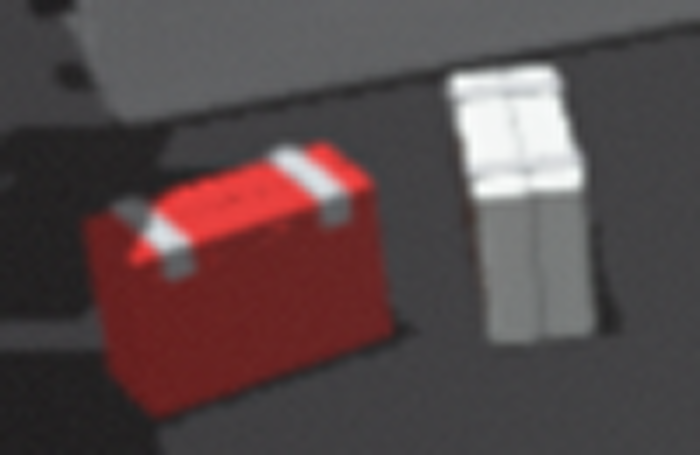

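```bash
cat > fit.py <<'E'
from h import *
T=vision.grab_frame("top");S=vision.grab_frame("side")
def px(u,s,o): return (np.array(u)+.5)/s-.5+np.array(o)
def W(p,P):
    P=np.atleast_2d(P);c,s=np.cos(p[2]),np.sin(p[2]); return np.c_[p[0]+c*P[:,0]-s*P[:,1],p[1]+s*P[:,0]+c*P[:,1],P[:,2]]
# shaker
tP=[[75,190,45],[75,-195,45],[-75,-195,45],[-75,190,45],[-42,178,45]]
tU=px([[50,99],[648,46],[671,278],[68,332],[72,272]],5,(240,165))
sP=[[-75,-195,45],[-75,-195,0],[75,-195,45],[-75,190,45]]
sU=px([[437,571],[440,621],[708,461],[61,150]],5,(245,150))
r=lambda p:np.r_[(proj(T,W(p,tP[:4]))-tU[:4]).ravel(),(proj(S,W(p,sP))-sU).ravel()]
s=least_squares(r,[580,15,0.08],loss="soft_l1",x_scale=[1,1,.01]);sh=s.x
print("shaker",sh,np.degrees(sh[2]),np.round(s.fun,1))
# mould top corners
m=px([[80,75],[287,113],[268,203],[60,163]],6,(165,215))
mP=[[22,55,75],[22,-55,75],[-22,-55,75],[-22,55,75]]
sm=px([[450,88],[555,68],[475,195],[583,185],[490,342],[596,333]],7,(155,125))
smP=[[-22,55,75],[22,55,75],[-22,-55,75],[22,-55,75],[-22,-55,0],[22,-55,0]]
r=lambda p:np.r_[(proj(T,W(p,mP))-m).ravel(),(proj(S,W(p,smP))-sm).ravel()]
q=least_squares(r,[472,375,-.15],x_scale=[1,1,.01],loss="soft_l1");print("mould",q.x,np.degrees(q.x[2]),np.round(q.fun,1))
# gate: lug point & nose
def gate(a,l,out,z): # along l from hinge, out in front
    h=np.array([-42,178]);d=np.array([-np.sin(a),-np.cos(a)]);n=np.array([-np.cos(a),np.sin(a)])
    v=h+d*l+n*out; return [v[0],v[1],z]
nose=px([[416,383]],5,(240,165))
for a in (.1,.15,.2,.25,.3,.35,.4,.5,.6,.7): print(a,np.round((proj(T,W(sh,[gate(a,222,11,70)]))-nose),1))
for k in ("pen",[0,0,0]),: pass
print("crank ax",W(sh,[[-20,-125,57]]),"pen?")
E
python3 fit.py; python3 - <<'E'
E
```

```text
shaker [5.82163266e+02 1.18993381e+01 9.03978120e-02] 5.179413105386976 [ 0.  -0.2 -0.1 -0.5  0.5 -0.6 -0.2 -0.3 -0.1 -0.3 -1.6  4.8  0.6 -0.3
 -0.8 -0.2]
mould [ 4.67689913e+02  3.73442384e+02 -1.84612548e-01] -10.57751982735794 [-0.1 -0.   0.   0.1  0.1 -0.9  0.1 -0.7 -0.1 -1.7 -0.7 -0.3 -0.1  0.1
 -0.1 -0.1  0.   1.2 -0.3  0.8]
0.1 [[  3.4 -17.9]]
0.15 [[  3.1 -14.4]]
0.2 [[  2.7 -10.8]]
0.25 [[ 2.  -7.3]]
0.3 [[ 1.2 -3.8]]
0.35 [[ 0.2 -0.4]]
0.4 [[-1.  3.]]
0.5 [[-3.8  9.7]]
0.6 [[-7.3 16. ]]
0.7 [[-11.5  22. ]]
crank ax [[ 573.5292711  -114.39576925   57.        ]] pen?
```

```bash
cat >> fit.py <<'E'
pen=[[40,34,80],[40,174,80],[-38,174,80],[-38,34,80],[40,34,45],[-38,34,45],[-38,174,45],[40,174,45]]
a=.355
g=[gate(a,l,0,85) for l in(0,148)]+[gate(a,170,11,z) for z in(77,107,125)]+[gate(a,222,11,70),gate(a,35,11,70)]
ck=[[-20,-125,57],[-53,-24,70]]
P=W(sh,pen+g+ck); M=W(q.x,mP+smP)
crop(T,(240,165,385,250),5,"t3",proj(T,P)); crop(S,(245,150,395,275),5,"s3",proj(S,P))
crop(T,(165,215,235,305),6,"t4",proj(T,M)); crop(S,(155,125,255,190),7,"s4",proj(S,M))
print("pen",W(sh,[[1,104,45]]),"lug",W(sh,[gate(a,170,11,107)]),"shut lug",W(sh,[gate(0,170,11,107)]),"hinge",W(sh,[[-42,178,45]]))
E
python3 fit.py|tail -1; python3 -c "
import cv2,numpy as np
a=cv2.imread('pics/t3.png');b=cv2.imread('pics/s3.png')[:,:725]
cv2.imwrite('pics/a3.png',a);cv2.imwrite('pics/b3.png',b)
c=cv2.imread('pics/t4.png')[:300];d=cv2.imread('pics/s4.png');o=np.zeros((300+d.shape[0]//1,700,3),np.uint8);o[:300,:420]=c;o[300:300+d.shape[0]]=d[:, :700];cv2.imwrite('pics/c3.png',cv2.resize(o,None,fx=.79,fy=.79))"
```

```text
pen [[573.77060961 115.56497034  45.        ]] lug [[469.18938436  24.17436087 107.        ]] shut lug [[528.65747247  15.08211182 107.        ]] hinge [[524.26585187 185.38100691  45.        ]]
```

```bash
python3 -m creep '2.1 -1.36 0 0 0 -0.121 -0.4;2.1 -1.36 0 0 0 -0.121 -0.4;2.1 -1.36 0 0 0 -0.121 -0.4;2.1 -1.36 0 0 0 -0.121 -0.4;2.1 -1.36 0 0 0 -0.121 -0.4;2.1 -1.36 0 0 0 -0.121 -0.4;2.1 -1.36 0 0 0 -0.121 -0.4;2.1 -1.36 0 0 0 -0.121 -0.4;2.1 -1.36 0 0 0 -0.121 -0.4;2.1 -1.36 0 0 0 -0.121 -0.4;2.1 -1.36 0 0 0 -0.121 -0.4;0 0 0 0 0 0 -0.4' 25
```

```text
time_s: 4.2
ee_pos: [477.1, 367.5, 192.9]
ee_rot: [-179.8, -0.2, -13.4]
force: [-0.2, -0.1, 0.2]
gripper_width: 63.7
```

View pics/a3.png

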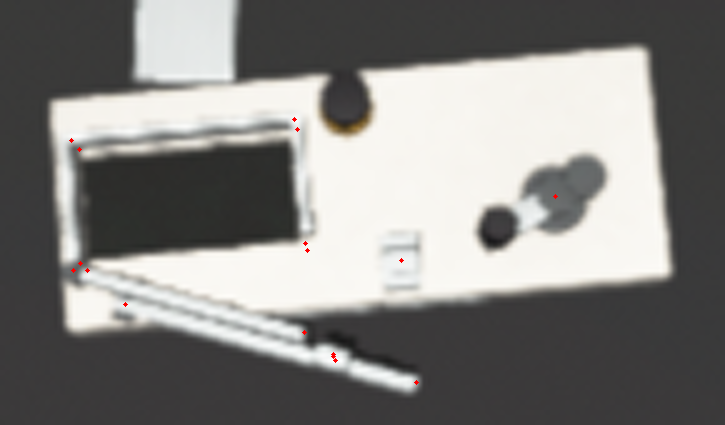

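View pics/b3.png

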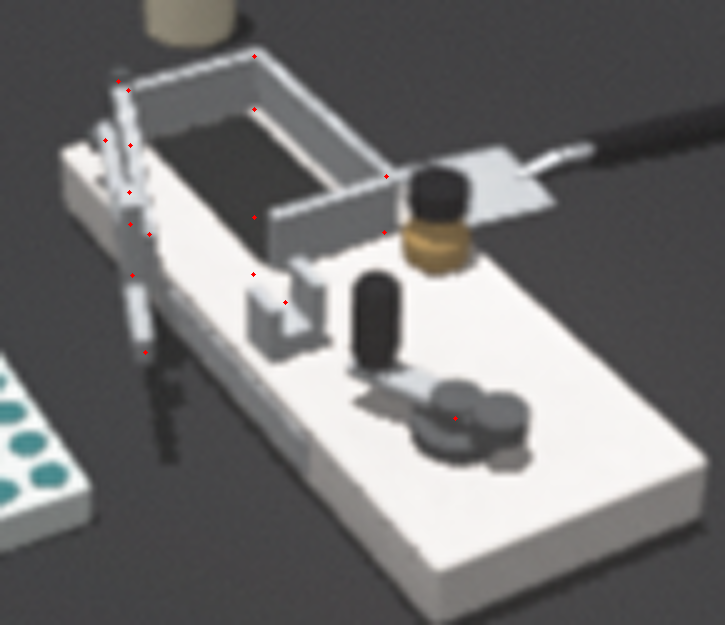

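View pics/c3.png

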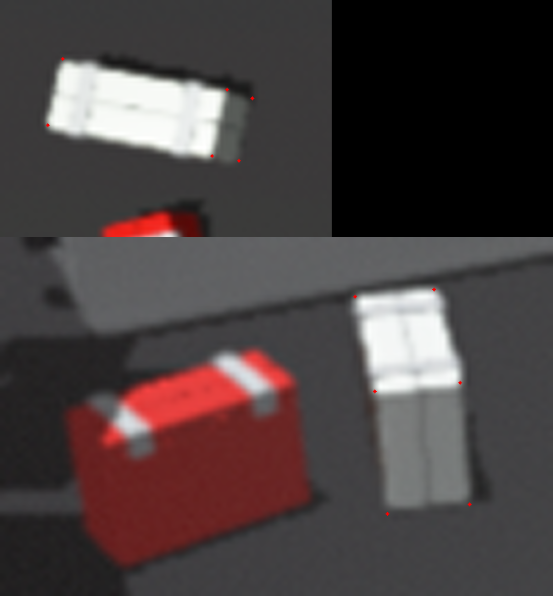

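The projected model matches the picture in both views. The arm is now above the mould; I align and go down.

```bash
python3 -m creep '-0.9 0.6 -2 0 0 0.049 -0.4;0 0 -3 0 0 0 -0.4;0 0 -2.5 0 0 0 -0.4;0 0 -1 0 0 0 -0.4;0 0 0 0 0 0 -0.4' 25
```

```text
time_s: 4.62
ee_pos: [469.2, 373.8, 106.7]
ee_rot: [-179.6, -0.4, -10.4]
force: [-0.2, 0.0, -0.3]
gripper_width: 63.7
```

```bash
python3 -m creep '-0.1 0 -2.2 0 0 0 -0.4;0 0 -2.2 0 0 0 -0.4;0 0 -1.3 0 0 0 -0.4;0 0 -0.5 0 0 0 -0.4;0 0 0 0 0 0 -0.4' 25; python3 - <<'E'
from h import *
T=vision.grab_frame("top");S=vision.grab_frame("side")
crop(T,(150,200,250,300),5,"t5"); crop(S,(155,85,285,190),5,"s5")
E
```

```text
time_s: 5.03
ee_pos: [468.2, 376.8, 46.0]
ee_rot: [-179.3, -0.5, -10.1]
force: [0.5, 0.8, 0.6]
gripper_width: 63.9
```

View pics/s5.png

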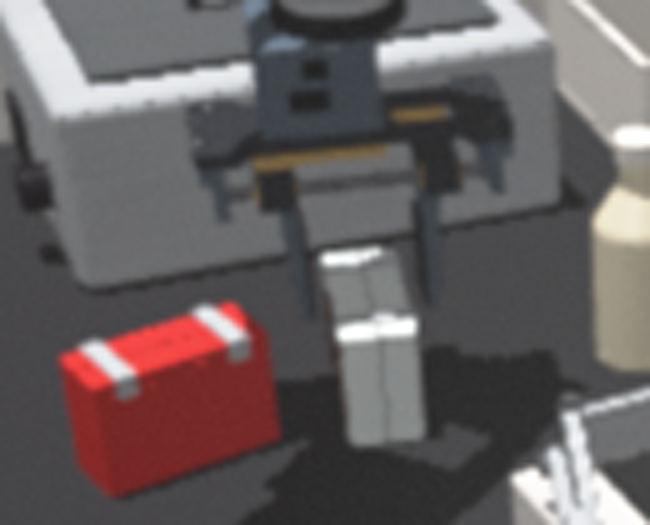

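View pics/t5.png

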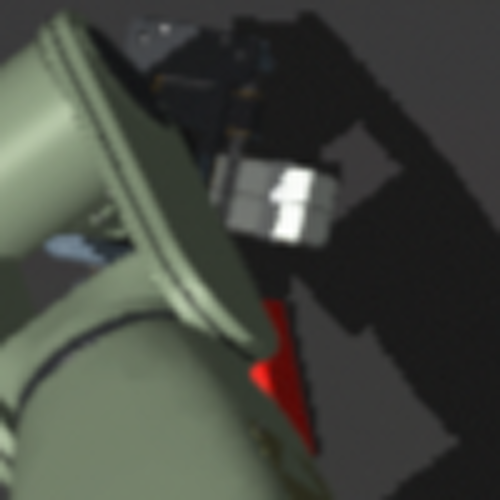

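The jaws straddle the white mould, with the left finger around pixel (300,300) and the right around (430,300) in the side crop. I trim the pose and close.

```bash
python3 -m creep '0 -0.3 -0.3 -0.012 0.009 -0.008 -0.4;0 0 0 0 0 0 1;0 0 0 0 0 0 1;0 0 0 0 0 0 1;0 0 0 0 0 0 1;0 0 0 0 0 0 1' 25
```

```text
time_s: 5.63
ee_pos: [471.0, 375.9, 48.4]
ee_rot: [-179.7, -0.5, -10.6]
force: [-0.3, 1.1, -3.4]
gripper_width: 43.3
```

```bash
python3 -m creep '0 0 1 0 0 0 1;0 0 2 0 0 0 1;0 0 3 0 0 0 1;0 0 3 0 0 0 1;0 0 3 0 0 0 1;0 0 1 0 0 0 1;0 0 0 0 0 0 1' 25
```

```text
time_s: 6.22
ee_pos: [466.5, 371.7, 181.9]
ee_rot: [179.7, -0.0, -10.6]
force: [0.4, 0.4, -4.0]
gripper_width: 42.8
```

```bash
python3 -m creep '0.4 -1 0 0 0 0.01 1;0.9 -2 0 0 0 0.025 1;1.05 -2.5 0 0 0 0.027 1;1.05 -2.5 0 0 0 0.027 1;1.05 -2.5 0 0 0 0.027 1;1.05 -2.5 0 0 0 0.027 1;1.05 -2.5 0 0 0 0.027 1;1.05 -2.5 0 0 0 0.027 1;1.05 -2.5 0 0 0 0.027 1;0.9 -2 0 0 0 0.02 1;0.4 -1 0 0 0 0.01 1;0 0 0 0 0 0 1' 25
```

```text
time_s: 7.22
ee_pos: [560.7, 123.5, 171.4]
ee_rot: [179.3, 1.1, 5.0]
force: [-0.9, 0.1, -2.8]
gripper_width: 43.6
```

```bash
python3 -m creep '0.7 -0.4 0 0.006 -0.009 0 1;0.6 -0.4 0 0.006 -0.009 0.003 1;0 0 0 0 0 0 1' 25;  python3 - <<'E'
from h import *
T=vision.grab_frame("top");S=vision.grab_frame("side")
print(monitor.state()["ee_pos"],monitor.state()["ee_rot"])
crop(T,(220,150,380,260),5,"t6"); crop(S,(230,85,380,250),5*.7,"s6")
E
```

```text
time_s: 7.47
ee_pos: [573.1, 115.5, 169.2]
ee_rot: [-180.0, 0.2, 5.1]
force: [-1.0, -0.7, -3.3]
gripper_width: 43.6
[572.26058795 116.29793954 169.30322682] [-179.95249686    0.28274514    5.12197574]
```

View pics/s6.png

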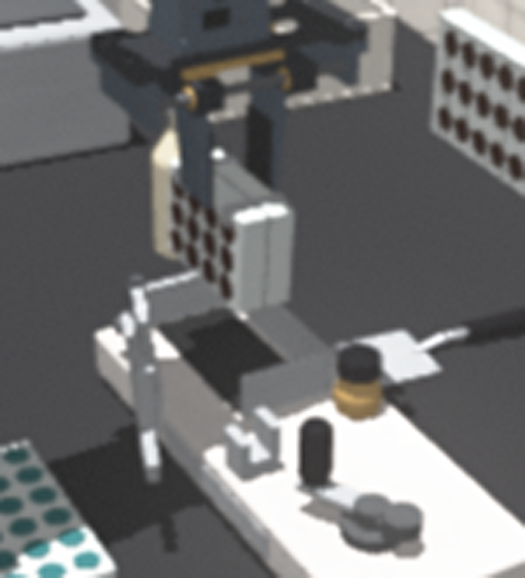

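View pics/t6.png

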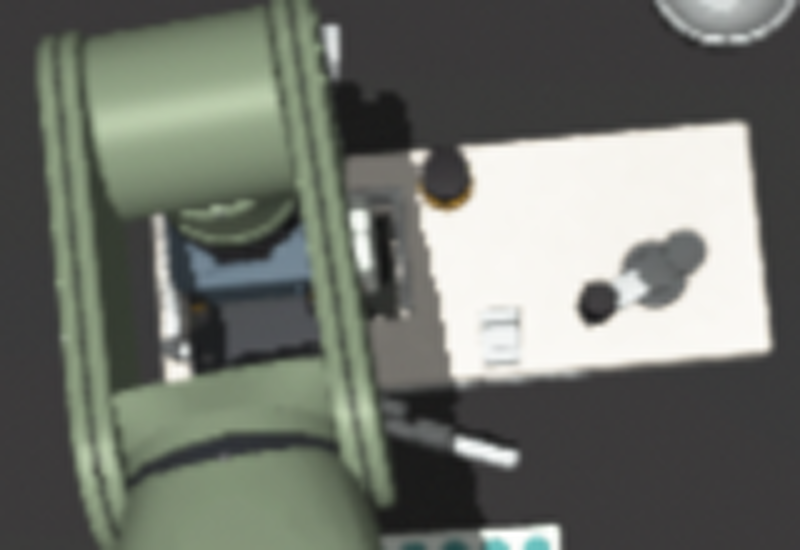

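```bash
python3 - <<'E'
from h import *
T=vision.grab_frame("top");S=vision.grab_frame("side")
U=(np.array([[235,215],[291,207],[240,313],[290,304]])+.5)/3.5-.5+[230,85]
for zb in (115,120,125,130):
  t=[atz(S,U[0],zb+75),atz(S,U[1],zb+75),atz(S,U[2],zb),atz(S,U[3],zb)]
  c=np.mean(t,0); e=np.array([-np.sin(.09),np.cos(.09)])
  print(zb,np.round(t).tolist(),"centre",np.round(c[:2]+55*e,1))
print(monitor.state()["ee_pos"])
E
```

```text
115 [[561.0, 80.0, 190.0], [602.0, 75.0, 190.0], [561.0, 70.0, 115.0], [600.0, 67.0, 115.0]] centre [576.2 127.9]
120 [[557.0, 71.0, 195.0], [598.0, 67.0, 195.0], [558.0, 63.0, 120.0], [596.0, 60.0, 120.0]] centre [572.4 120. ]
125 [[554.0, 63.0, 200.0], [594.0, 58.0, 200.0], [555.0, 56.0, 125.0], [592.0, 53.0, 125.0]] centre [568.7 112.1]
130 [[550.0, 54.0, 205.0], [590.0, 50.0, 205.0], [551.0, 48.0, 130.0], [589.0, 45.0, 130.0]] centre [565.  104.2]
[572.2909216  116.47322853 169.60791281]
```

```bash
python3 -m creep '0.1 0 -1.5 0 0 0 1;0 0 -2 0 0 0 1;0 0 -1.7 0 0 0 1;0 0 -0.8 0 0 0 1;0 0 0 0 0 0 1' 25
```

```text
time_s: 8.08
ee_pos: [573.7, 120.0, 110.1]
ee_rot: [-179.9, -0.1, 5.4]
force: [-0.3, 0.4, -3.7]
gripper_width: 43.5
```

```bash
python3 -m creep '0 -0.4 -0.6 0 0 0 1;0 0 -0.4 0 0 0 1;0 0 -0.4 0 0 0 1;0 0 0 0 0 0 1' 25
```

```text
time_s: 8.42
ee_pos: [574.8, 116.6, 97.1]
ee_rot: [-179.9, -0.3, 5.5]
force: [-0.6, -1.7, -3.8]
gripper_width: 43.5
```

```bash
python3 -m creep '0 0 -0.3 0 0 0 1;0 0 -0.2 0 0 0 1;0 0 0 0 0 0 1' 25
```

```text
time_s: 8.67
ee_pos: [575.8, 116.5, 93.7]
ee_rot: [-179.9, -0.4, 5.4]
force: [-0.7, 0.4, -3.1]
gripper_width: 43.7
```

```bash
python3 -m creep '0 0 -0.2 0 0 0 1;0 0 0 0 0 0 1' 25;python3 -m creep '0 0 -0.2 0 0 0 1;0 0 0 0 0 0 1' 25
```

```text
time_s: 8.83
ee_pos: [576.5, 116.5, 94.0]
ee_rot: [-179.9, -0.6, 5.4]
force: [-0.2, 0.0, -3.5]
gripper_width: 43.3
time_s: 9.0
ee_pos: [577.4, 116.5, 93.6]
ee_rot: [-179.9, -0.7, 5.4]
force: [0.0, 0.5, -4.6]
gripper_width: 43.7
```

```bash
python3 -m creep '-0.3 0 -0.5 0 0.008 0 1;0 0 -0.2 0 0 0 1' 25
```

```text
time_s: 9.17
ee_pos: [576.0, 116.4, 91.9]
ee_rot: [-179.8, -0.6, 5.5]
force: [-4.3, -0.3, 4.3]
gripper_width: 43.9
```

Deck contact shows as the vertical force rising from about −4 N to +4 N. I release and lift.

```bash
python3 -m creep '0 0 0 0 0 0 -0.35;0 0 0 0 0 0 -0.35;0 0 0 0 0 0 -0.35;0 0 0.5 0 0 0 -0.35;0 0 2 0 0 0 -0.35;0 0 3 0 0 0 -0.35;0 0 3 0 0 0 -0.35;0 0 1 0 0 0 -0.35;0 0 0 0 0 0 -0.35' 25;  python3 - <<'E'
from h import *
T=vision.grab_frame("top");S=vision.grab_frame("side")
print(monitor.state()["ee_pos"],monitor.state()["ee_rot"])
crop(T,(220,150,380,260),5,"t7"); crop(S,(230,85,380,250),5*.7,"s7")
E
```

```text
time_s: 9.92
ee_pos: [576.3, 116.7, 189.8]
ee_rot: [-179.8, -0.5, 5.5]
force: [-0.4, -0.1, -0.2]
gripper_width: 61.4
[575.15585526 116.47705263 187.53401411] [-179.83591301   -0.33727233    5.48496202]
```

View pics/s7.png

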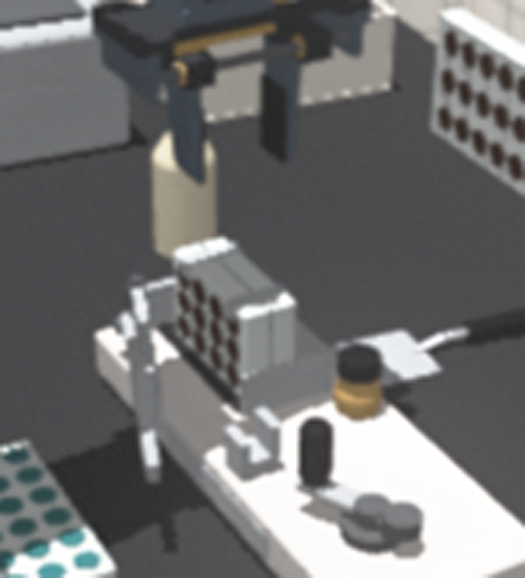

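The mould stands upright in the pen. Now the lug.

```bash
python3 -m creep '-1 -0.9 0 0 0 -0.04 0.1;-2 -1.7 0 0 0.005 -0.075 0.1;-2.2 -1.9 0 0 0 -0.075 0.1;-2.2 -1.9 0 0 0 -0.075 0.1;-2 -1.7 0 0 0 -0.06 0.1;-1 -0.9 0 0 0 -0.03 0.1;0 0 0 0 0 0 0.1' 20;  python3 - <<'E'
from h import *
T=vision.grab_frame("top");S=vision.grab_frame("side")
print(monitor.state()["ee_pos"],monitor.state()["ee_rot"])
crop(T,(220,150,380,260),5,"t8"); crop(S,(215,120,345,240),5,"s8")
for n,f in(("top",T),("side",S)):
    for q,z in(("lug",107),("bar_pivot",70)): print(n,q,[(np.round(atz(f,r["at"],z)),round(r["confidence"],2)) for r in models.mark_of(n,q)[:2]])
E
```

```text
time_s: 10.6
ee_pos: [460.7, 24.1, 175.2]
ee_rot: [179.8, 1.1, -15.7]
force: [0.6, -0.1, -0.3]
gripper_width: 41.3
[463.22776617  25.37907907 175.58587189] [179.92822693   0.97078042 -15.57361016]
top lug []
top bar_pivot [(array([498., 160.,  70.]), 0.38)]
side lug [(array([466.,  28., 107.]), 0.76)]
side bar_pivot [(array([506., 152.,  70.]), 0.74)]
```

View pics/s8.png

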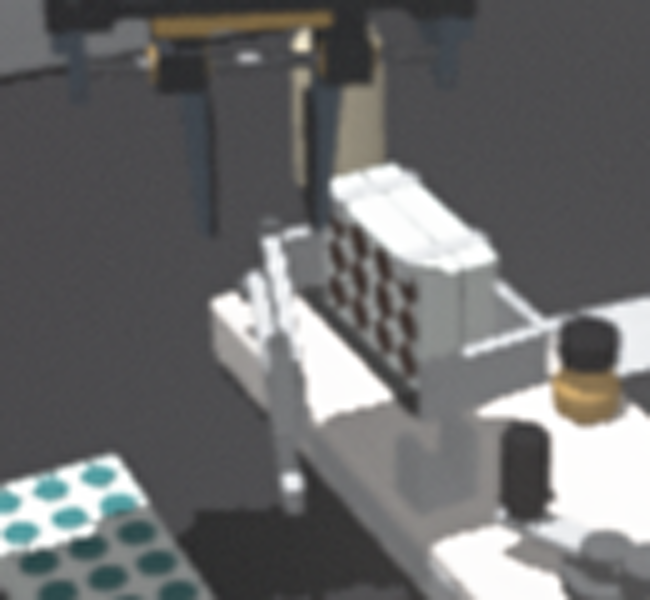

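View pics/t8.png

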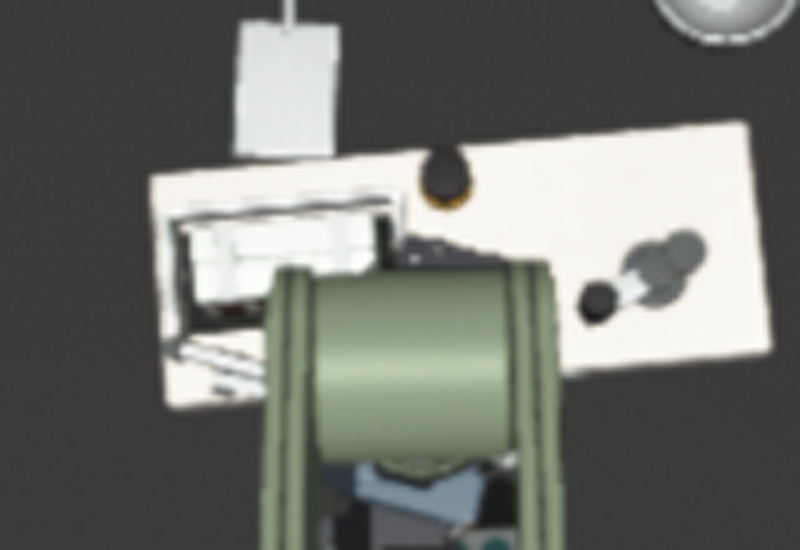

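```bash
python3 -m creep '0.6 -0.1 -1 0 -0.016 0.006 0.1;0 0 -2 0 0 0 0.1;0 0 -2 0 0 0 0.1;0 0 -1 0 0 0 0.1;0 0 0 0 0 0 0.1' 20
```

```text
time_s: 11.32
ee_pos: [476.5, 28.1, 114.9]
ee_rot: [-179.7, -0.4, -14.8]
force: [-0.9, -0.8, -0.5]
gripper_width: 41.0
```

```bash
python3 -m creep '-0.7 -0.4 -0.4 -0.005 0.006 -0.005 0.1;0 0 0 0 0 0 0.1' 20; python3 -m creep '0 0 -1.2 0 0 0 0.1;0 0 -0.5 0 0 0 0.1' 20; python3 - <<'E'
from h import *
T=vision.grab_frame("top");S=vision.grab_frame("side")
print(monitor.state()["ee_pos"],monitor.state()["ee_rot"])
crop(S,(215,120,345,240),5,"s9")
E
```

```text
time_s: 11.48
ee_pos: [469.8, 24.5, 110.3]
ee_rot: [179.9, -0.1, -15.0]
force: [-0.7, -0.5, 0.8]
gripper_width: 41.2
time_s: 11.65
ee_pos: [471.8, 24.8, 95.0]
ee_rot: [-180.0, -0.3, -15.0]
force: [-0.5, 0.8, -0.2]
gripper_width: 41.0
[472.25637057  24.8089271   95.41291297] [-179.97684985   -0.36454597  -14.98087022]
```

View pics/s9.png

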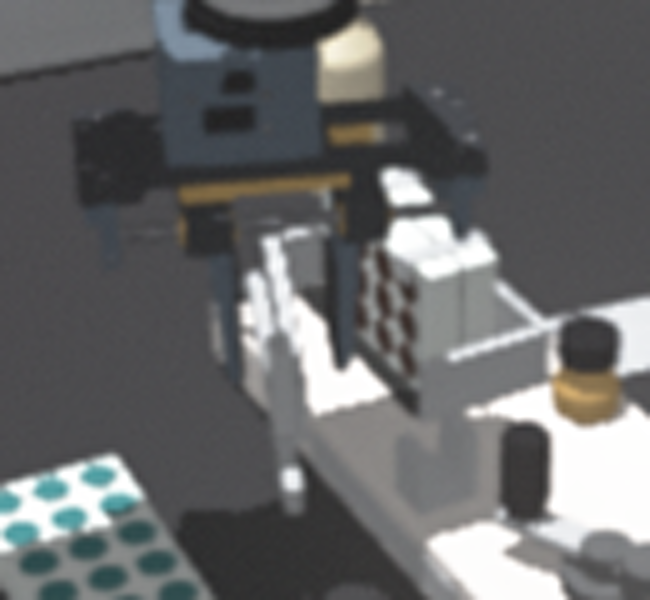

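The lug sits between the fingers (crop pixel about 285,370). I close on it.

```bash
python3 -m creep '-0.2 0 -0.3 0 0.006 0 1;0 0 0 0 0 0 1;0 0 0 0 0 0 1;0 0 0 0 0 0 1;0 0 0 0 0 0 1' 20
```

```text
time_s: 12.17
ee_pos: [471.9, 24.8, 94.6]
ee_rot: [-180.0, -0.2, -15.0]
force: [1.0, 1.0, -1.8]
gripper_width: 11.5
```

```bash
python3 -m creep '0.04 0.15 0.74 -0.053 0.014 0 1;0.05 0.19 0.74 -0.053 0.014 0 1;0.06 0.23 0.73 -0.053 0.014 0 1;0.07 0.26 0.72 -0.053 0.014 0 1;0 0 0 0 0 0 1' 20; python3 - <<'E'
from h import *
T=vision.grab_frame("top");S=vision.grab_frame("side")
s=monitor.state();print(s["ee_pos"],s["ee_rot"],s["force"],s["torque"])
crop(S,(215,120,345,240),5,"s10")
E
```

```text
time_s: 12.58
ee_pos: [473.3, 34.3, 124.9]
ee_rot: [167.1, -0.3, -15.2]
force: [-1.4, -4.2, 1.3]
gripper_width: 11.8
[472.63324889  33.84785172 123.85316641] [167.32805532  -0.23015213 -15.35499135] [-0.67070718 -0.24274709 -0.36054199] [-0.21635018  0.12464158 -0.00112193]
```

View pics/s10.png

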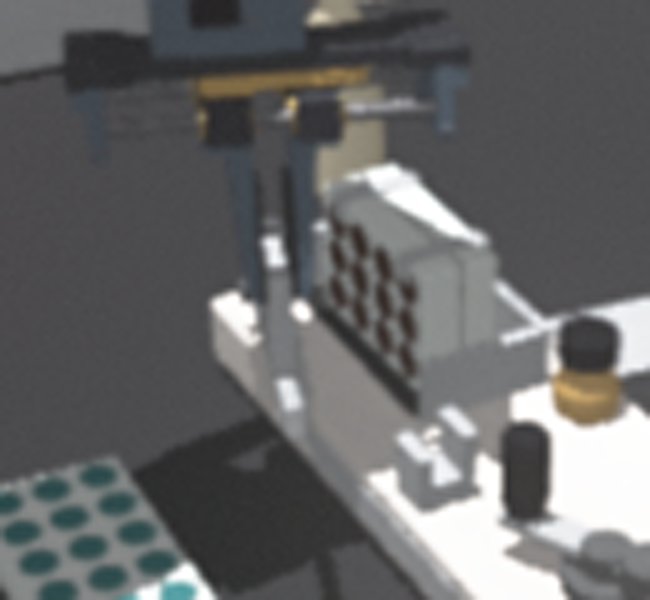

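The bar is lifted about 0.22 rad, with the nose visibly higher. I swing the gate.

```bash
python3 -m creep '0.92 -0.28 0.1 0 0 0.06 1;0.93 -0.23 0 0 0 0.06 1;0.95 -0.17 0 0 0 0.06 1;0 0 0 0 0 0 1' 20
```

```text
time_s: 13.02
ee_pos: [500.8, 26.4, 122.7]
ee_rot: [167.9, -0.3, -4.9]
force: [0.8, 0.0, -2.5]
gripper_width: 11.6
```

```bash
python3 -m creep '0.94 -0.11 0.15 0 0 0.059 1;0.95 -0.06 0 0 0 0.059 1;0 0 0 0 0 0 1' 20
```

```text
time_s: 13.27
ee_pos: [518.6, 24.7, 122.3]
ee_rot: [168.3, -0.3, 1.6]
force: [1.1, 0.3, -2.1]
gripper_width: 11.7
```

```bash
python3 -m creep '0.8 0 0.1 0 0 0.05 1;0.4 0 0 0 0 0.013 1;0 0 0 0 0 0 1' 20; python3 - <<'E'
from h import *
T=vision.grab_frame("top");S=vision.grab_frame("side")
s=monitor.state();print(s["ee_pos"],s["ee_rot"],s["force"],s["torque"])
crop(S,(235,130,365,250),5,"s11")
crop(T,(220,150,380,260),5,"t11")
E
```

```text
time_s: 13.52
ee_pos: [528.1, 24.2, 121.6]
ee_rot: [168.5, -0.1, 4.7]
force: [-0.0, 0.5, -1.4]
gripper_width: 11.8
[527.7863128   24.28330828 121.72729896] [ 1.68526347e+02 -8.04843960e-02  4.70920004e+00] [-1.04248262 -0.36108598 -1.9267372 ] [ 0.12256048  0.02830327 -0.06300611]
```

View pics/s11.png

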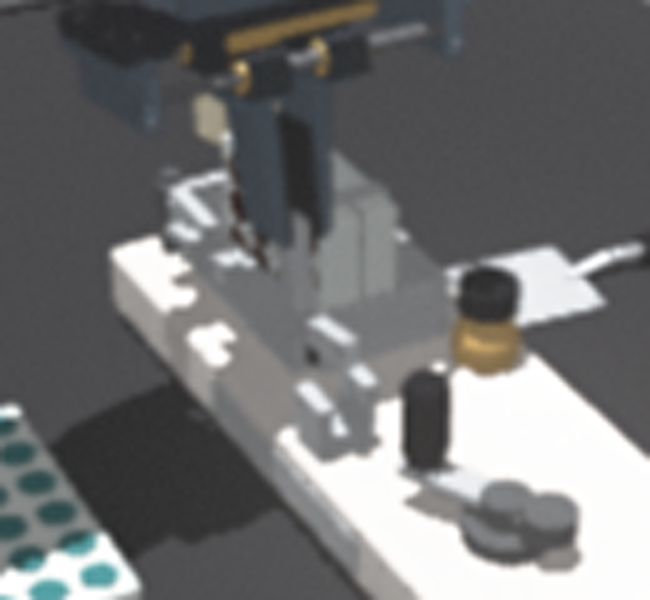

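View pics/t11.png

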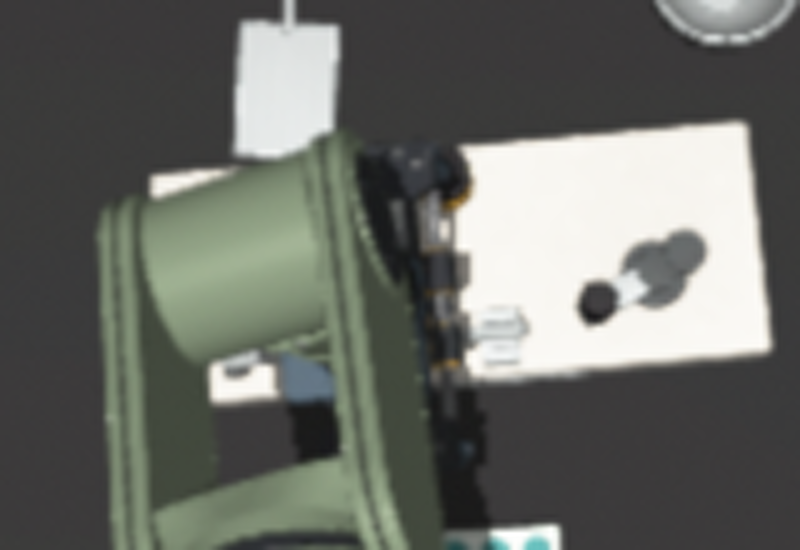

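The gate is shut and, in the top crop near (505,325), the nose hangs over the notch. I lower the bar.

```bash
python3 -m creep '0.03 -0.25 -0.66 0.05 0.0045 0 1;0.03 -0.22 -0.66 0.05 0.0045 0 1;0.02 -0.18 -0.66 0.05 0.0045 0 1;0 0 0 0 0 0 1' 20; python3 - <<'E'
from h import *
T=vision.grab_frame("top");S=vision.grab_frame("side")
s=monitor.state();print(s["ee_pos"],s["ee_rot"],s["force"],s["torque"])
crop(S,(235,130,365,250),5,"s12")
crop(T,(220,150,380,260),5,"t12")
E
```

```text
time_s: 13.95
ee_pos: [527.1, 18.0, 101.9]
ee_rot: [177.4, -0.0, 4.6]
force: [0.9, 3.0, -3.5]
gripper_width: 11.9
[527.60775276  18.34101557 102.81021072] [ 1.77237338e+02 -7.27955914e-02  4.70475125e+00] [-0.55810372  0.97519048 -2.408644  ] [ 0.12445831  0.02108732 -0.03687749]
```

View pics/s12.png

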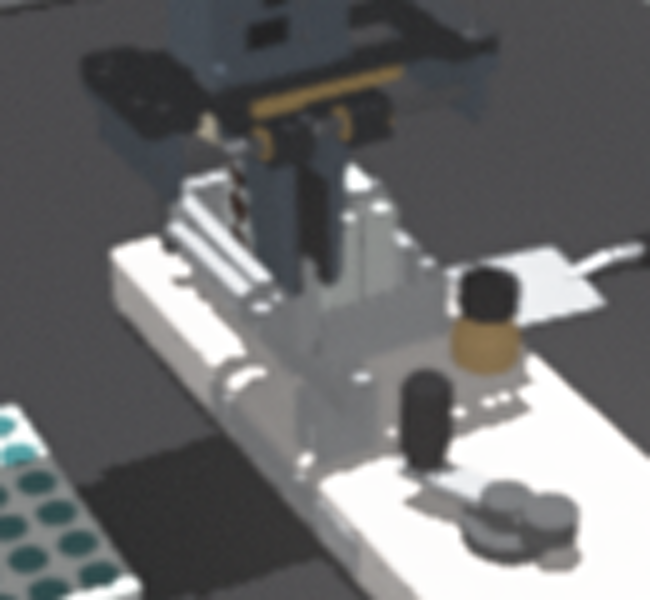

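View pics/t12.png

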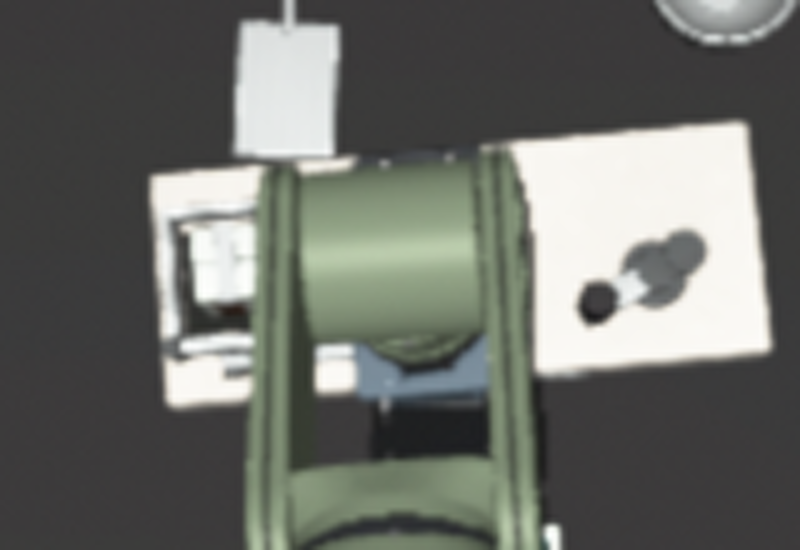

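```bash
python3 -m creep '0.02 -0.12 -0.5 0.03 0.003 0.005 1;0 -0.05 -0.3 0.014 0 0 1;0 0 0 0 0 0 1' 20
```

```text
time_s: 14.3
ee_pos: [528.5, 16.7, 96.3]
ee_rot: [179.5, -0.3, 5.1]
force: [1.0, 1.1, -2.1]
gripper_width: 11.9
```

```bash
python3 -m creep '0 0 0 0 0 0 0.2;0 0 0 0 0 0 0.2;0 0 0 0 0 0 0.2;0 0 0 0 0 0 0.2' 20; python3 -m creep '0 0 0.5 0.004 0.005 0 0.2;0 0 2 0 0 0 0.2;0 0 3 0 0 0 0.2;0 0 2 0 0 0 0.2;0 0 0 0 0 0 0.2' 20; python3 - <<'E'
from h import *
T=vision.grab_frame("top");S=vision.grab_frame("side")
s=monitor.state();print(s["ee_pos"],s["ee_rot"],s["force"],s["torque"])
crop(S,(235,130,365,250),5,"s13")
E
```

```text
time_s: 14.63
ee_pos: [529.2, 17.6, 98.2]
ee_rot: [179.3, -0.4, 5.2]
force: [-0.1, -0.1, -0.5]
gripper_width: 35.2
time_s: 15.05
ee_pos: [527.8, 18.2, 176.6]
ee_rot: [179.6, 0.1, 5.3]
force: [0.2, -0.5, -1.0]
gripper_width: 36.6
[525.86309349  18.17668443 173.2291577 ] [179.61465659   0.44264271   5.32279367] [ 0.82508093  0.68762012 -0.8672005 ] [-0.03193176  0.0936721   0.00202944]
```

View pics/s13.png

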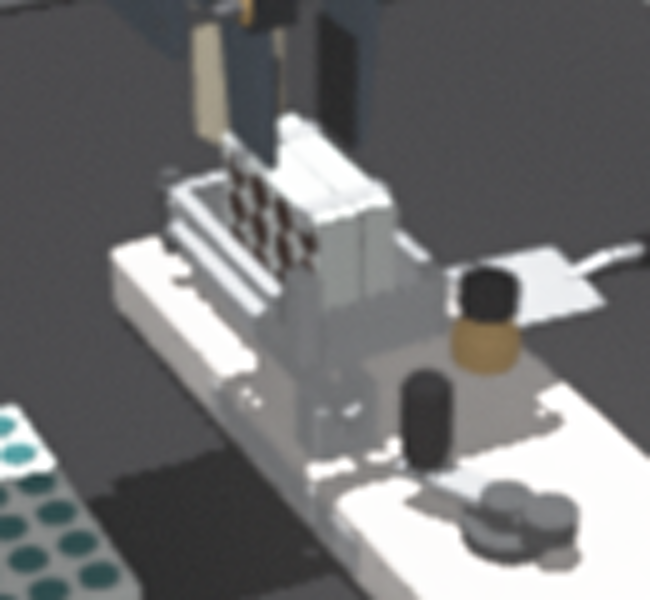

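```bash
python3 -m creep '0.5 -1.5 0 0 -0.004 0 0;0.7 -2.5 0 0 -0.004 0 0;0.7 -2.5 0 0 0 0 0;0.5 -1.7 0 0 0 0 0;0 0 0 0 0 0 0' 20; python3 - <<'E'
from h import *
T=vision.grab_frame("top");S=vision.grab_frame("side")
s=monitor.state();print(s["ee_pos"],s["ee_rot"])
sh=[582.16,11.9,.0904]
c,sn=np.cos(sh[2]),np.sin(sh[2])
w=lambda x,y,z:[sh[0]+c*x-sn*y,sh[1]+sn*x+c*y,z]
for z in(45,57,70,80,90): print(z,(proj(S,w(-20,-125,z))[0]-[235,130])*5)
for n,f in(("top",T),("side",S)): print(n,[(np.round(atz(f,r["at"],94)),round(r["confidence"],2)) for r in models.mark_of(n,"grip_mid")[:2]])
# grip top from t1 (u=497,222..) and side s13 grip mid (427,420)
print(atz(T,(np.array([497,224])+.5)/5-.5+[240,165],117), atz(S,(np.array([427,420])+.5)/5-.5+[235,130],94))
a=1.15
for a in(1.0,1.1,1.2): print(a,np.round(w(-20-45*np.cos(a),-125+45*np.sin(a),94)))
crop(S,(235,130,365,250),5,"s14"); crop(T,(220,150,380,260),5,"t14")
E
```

```text
time_s: 15.57
ee_pos: [546.1, -65.1, 166.5]
ee_rot: [179.7, 0.7, 5.6]
force: [-0.1, 0.8, -0.4]
gripper_width: 45.7
[545.14154542 -62.71601633 166.54234814] [179.82811951   0.71630844   5.62192953]
45 [502.56628969 536.73496912]
57 [503.9261775  516.58257378]
70 [505.41943077 494.45381427]
80 [506.58254193 477.2174835 ]
90 [507.75845069 459.79150319]
top [(array([ 423., -360.,   94.]), 0.48), (array([ 568., -115.,   94.]), 0.47)]
side [(array([ 554., -158.,   94.]), 0.64), (array([550., -67.,  94.]), 0.61)]
[548.30396821 -74.10926789 117.        ] [550.7926045  -75.77205287  94.        ]
1.0 [546. -79.  94.]
1.1 [550. -76.  94.]
1.2 [554. -74.  94.]
```

View pics/s14.png

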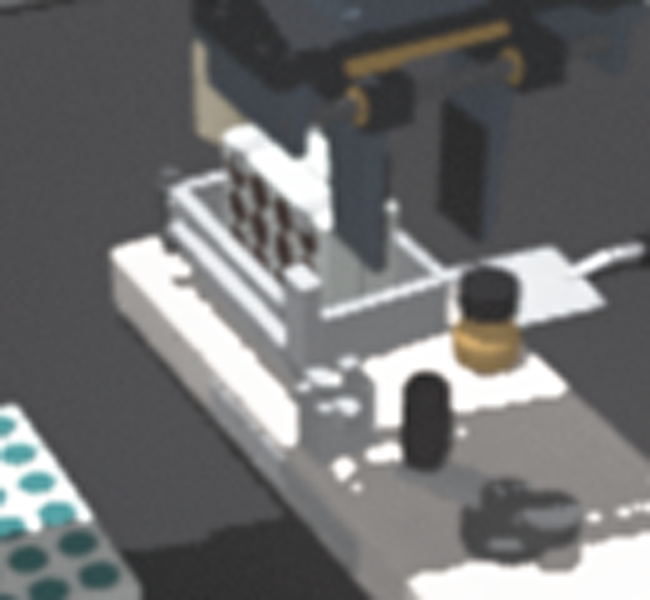

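View pics/t14.png

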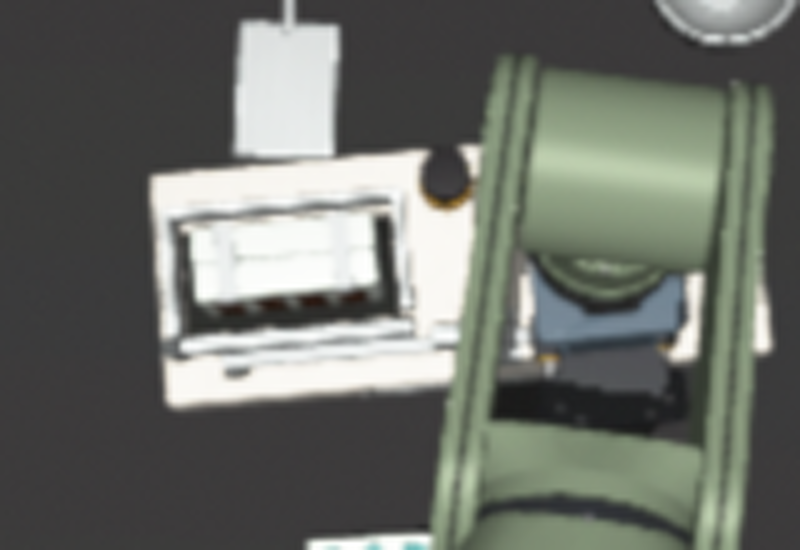

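```bash
python3 - <<'E'
from h import *
S=vision.grab_frame("side");T=vision.grab_frame("top")
sh=[582.16,11.9,.0904];c,sn=np.cos(sh[2]),np.sin(sh[2])
w=lambda x,y,z:[sh[0]+c*x-sn*y,sh[1]+sn*x+c*y,z]
pts=[w(-53,-44,77),w(-53,143,77),w(-57,-44,77),w(-49,-44,77),w(-61,-12,77),w(-69,-36,77),w(-53,8,125)]
im=S["img"];S["img"]=cv2.convertScaleAbs(im,alpha=1.6)
crop(S,(270,160,330,240),10,"s15"); crop(S,(270,160,330,240),10,"s15b",proj(S,pts))
a=cv2.imread("pics/s15.png")[150:600];b=cv2.imread("pics/s15b.png")[150:600]
cv2.imwrite("pics/s15c.png",cv2.resize(np.hstack([a,b]),(800,300)) if 0 else np.hstack([a[:,:390],b[:,:400]]))
E
```

```text
(no output)
```

View pics/s15c.png

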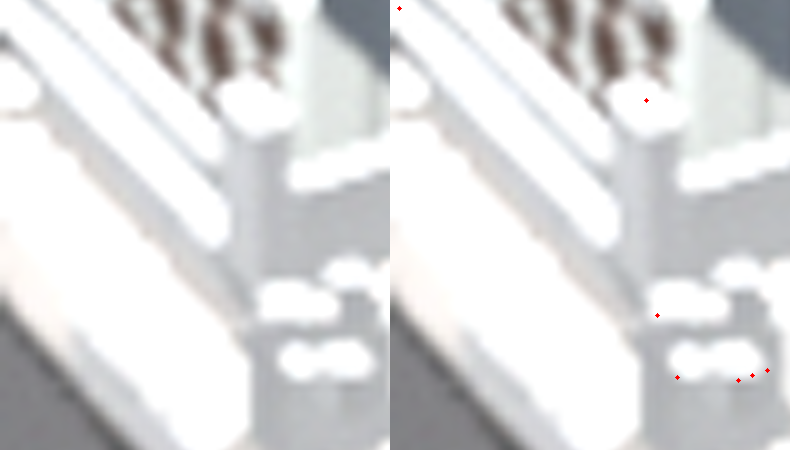

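The bar's top is flush with the striker's top and the lug top is where the level bar puts it, so it is latched. I go to the grip, at about (550,−76).

```bash
python3 -m creep '0.3 -1.3 -1 0 -0.01 0 0;0 0 -2 0 0 0 0;0 0 -1 0 0 0 0;0 0 0 0 0 0 0' 20
```

```text
time_s: 16.2
ee_pos: [549.5, -71.5, 128.5]
ee_rot: [179.7, -0.3, 6.1]
force: [-0.0, -0.8, 0.8]
gripper_width: 45.9
```

```bash
python3 -m creep '0.1 -0.4 -0.2 0.003 0.003 -0.01 0;0 0 -1.5 0 0 0 0;0 0 -1.5 0 0 0 0;0 0 -0.6 0 0 0 0;0 0 0 0 0 0 0' 20; python3 - <<'E'
from h import *
S=vision.grab_frame("side")
s=monitor.state();print(s["ee_pos"],s["ee_rot"],s["force"])
crop(S,(275,150,395,260),5,"s16")
E
```

```text
time_s: 16.62
ee_pos: [552.7, -74.0, 92.5]
ee_rot: [179.8, -0.4, 5.6]
force: [-0.0, 0.4, -0.2]
gripper_width: 45.5
[553.08042495 -74.07028182  93.09172031] [179.83868534  -0.49467959   5.59848509] [ 0.76198637  0.72352469 -0.24414599]
```

View pics/s16.png

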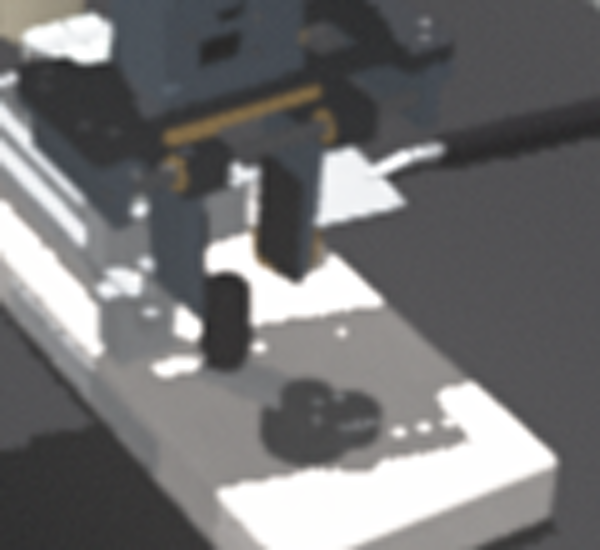

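```bash
python3 - <<'E'
from h import *
S=vision.grab_frame("side")
for p in([553,-74,93],[550.5,-76,94],[537,-95,94],[550.5,-76,72],[550.5,-76,117]): print(p,(proj(S,p)[0]-[275,150])*5)
u=lambda a:(np.array(a)+.5)/5-.5+[275,150]
print(atz(S,u([227,280]),117),atz(S,u([227,320]),94),atz(S,u([226,358]),72))
print("tips",atz(S,u([190,303]),93),atz(S,u([300,278]),93))
E
```

```text
[553, -74, 93] [227.51058914 316.47528019]
[550.5, -76, 94] [224.65006756 318.42574404]
[537, -95, 94] [216.55315511 348.74415564]
[550.5, -76, 72] [223.10002089 356.36546852]
[550.5, -76, 117] [226.31051021 277.7839116 ]
[549.88022497 -75.9108292  117.        ] [550.7926045  -75.77205287  94.        ] [551.00644721 -75.92071118  72.        ]
tips [541.52987309 -55.80374776  93.        ] [597.80498729 -58.79050006  93.        ]
```

```bash
python3 - <<'E'
from h import *
S=vision.grab_frame("side")
def f(tcp,yaw,w,o):
    c,s=np.cos(yaw),np.sin(yaw)
    for sx in(-1,1):
        for dx in(w/2,w/2+10):
            for dy in(-16,16):
                p=[tcp[0]+c*sx*dx-s*dy,tcp[1]+s*sx*dx+c*dy,tcp[2]]
                print(sx,dx,dy,np.round((proj(S,p)[0]-o)*5))
f([553,-74,93],.098,45.5,[275,150]); print(); print((proj(S,[472.3,24.8,95.4])[0]-[215,120])*5);f([472.3,24.8,95.4],-.26,41,[215,120])
crop(S,(275,150,395,260),5,"s17")
E
```

```text
-1 22.75 -16 [204. 350.]
-1 22.75 16 [167. 313.]
-1 32.75 -16 [185. 356.]
-1 32.75 16 [149. 319.]
1 22.75 -16 [288. 320.]
1 22.75 16 [250. 285.]
1 32.75 -16 [306. 314.]
1 32.75 16 [268. 278.]

[285.16272315 390.22818331]
-1 20.5 -16 [246. 413.]
-1 20.5 16 [239. 375.]
-1 30.5 -16 [224. 415.]
-1 30.5 16 [218. 377.]
1 20.5 -16 [332. 405.]
1 20.5 16 [323. 368.]
1 30.5 -16 [353. 404.]
1 30.5 16 [344. 366.]
```

The tips ride about 20 mm high when the jaws are open, from the finger linkage; the lateral position is right. I lower a bit and close.

```bash
python3 -m creep '-0.2 -0.2 -0.8 0 0.006 0 0;0 0 -0.4 0 0 0 0;0 0 0 0 0 0 1;0 0 0 0 0 0 1;0 0 0 0 0 0 1;0 0 0 0 0 0 1' 20
```

```text
time_s: 17.27
ee_pos: [552.6, -76.7, 83.2]
ee_rot: [179.8, -0.4, 5.6]
force: [-0.4, -0.3, -0.3]
gripper_width: 24.3
```

```bash
python3 -m creep '1.48 0.5 0 0 0 0 1;1.56 -0.02 0 0 0 0 1;1.46 -0.56 0 0 0 0 1' 20
```

```text
time_s: 17.52
ee_pos: [593.1, -74.8, 83.2]
ee_rot: [-179.9, 0.0, 5.5]
force: [-1.8, 2.7, -1.3]
gripper_width: 24.3
```

```bash
python3 -m creep '1.18 -0.98 0 0 0 0 1;0.78 -1.33 0 0 0 0 1;0.3 -1.53 0 0 0 0 1;-0.25 -1.55 0 0 0 0 1' 20
```

```text
time_s: 17.85
ee_pos: [618.6, -125.3, 83.2]
ee_rot: [-179.6, -0.3, 5.7]
force: [0.3, 1.4, -1.1]
gripper_width: 23.8
```

```bash
python3 -m creep '-0.63 -1.44 0 0 0 0 1;-1.06 -1.14 0 0 0 0 1;-1.39 -0.71 0 0 0 0 1;-1.56 -0.19 0 0 0 0 1;-1.52 0.35 0 0 0 0 1' 20
```

```text
time_s: 18.27
ee_pos: [555.9, -156.9, 83.1]
ee_rot: [-178.9, -0.5, 5.3]
force: [6.2, 10.0, -4.1]
gripper_width: 24.2
```

```bash
python3 -m creep '-1.22 0.85 0 -0.01 0.004 0 1;-0.96 1.23 0 -0.01 0.004 0 1;-0.49 1.48 0 0 0 0 1;0.06 1.57 0 0 0 0 1;0.58 1.44 0 0 0 0 1;1.05 1.17 0 0 0 0 1' 20
```

```text
time_s: 18.77
ee_pos: [543.9, -83.0, 83.1]
ee_rot: [179.5, -0.8, 4.9]
force: [0.4, -3.0, -2.0]
gripper_width: 24.2
```

```bash
python3 -m creep '1.27 0.95 0 0.004 0.006 0 1;1.52 0.35 0 0.004 0.006 0 1;1.56 -0.19 0 0 0 0 1;1.39 -0.71 0 0 0 0 1;1.06 -1.14 0 0 0 0 1;0.61 -1.44 0 0 0 0 1' 20
```

```text
time_s: 19.27
ee_pos: [616.8, -100.4, 83.2]
ee_rot: [-179.7, -0.0, 5.2]
force: [1.9, 2.2, -2.4]
gripper_width: 23.9
```

```bash
python3 -m creep '0.2 -1.55 0 0 0 0 1;-0.33 -1.53 0 0 0 0 1;-0.83 -1.32 0 0 0 0 1;-1.23 -0.96 0 -0.005 0 0 1;-1.48 -0.49 0 -0.005 0 0 1;-1.57 0.06 0 -0.005 0 0 1;-1.44 0.58 0 -0.005 0 0 1' 20
```

```text
time_s: 19.85
ee_pos: [547.4, -152.6, 83.2]
ee_rot: [180.0, -0.2, 4.6]
force: [10.0, 11.7, -5.1]
gripper_width: 24.0
```

```bash
python3 -m creep '0 0 0 0 0 0 1;0 0 0 0 0 0 0;0 0 0 0 0 0 0;0 0 0 0 0 0 0;0 0 0 0 0 0 0' 20;python3 -m creep '0 0 1 0 0 0 0;0 0 2 0 0 0 0;0 0 3 0 0 0 0;0 0 3 0 0 0 0;-2 -2 3 0 0 0 0;-3 -2 2 0 0 0 0;-3 -2 0 0 0 0 0;-3 -2 0 0 0 0 0;-2 -2 0 0 0 0 0;-1 -1 0 0 0 0 0;0 0 0 0 0 0 0' 20; python3 - <<'E'
from h import *
S=vision.grab_frame("side");T=vision.grab_frame("top")
crop(S,(235,130,395,280),4,"s20"); crop(T,(150,130,390,300),3,"t20")
sh=[582.16,11.9,.0904]
for n,f in(("top",T),("side",S)): print(n,[(np.round(atz(f,r["at"],94)),round(r["confidence"],2)) for r in models.mark_of(n,"grip_mid")[:2]])
E
```

```text
time_s: 20.27
ee_pos: [540.1, -152.5, 84.2]
ee_rot: [180.0, -0.2, 4.5]
force: [-0.4, 0.3, 0.6]
gripper_width: 45.2
time_s: 21.18
ee_pos: [393.2, -270.6, 238.1]
ee_rot: [179.2, -0.3, 4.7]
force: [-0.2, -0.7, -0.6]
gripper_width: 45.5
top [(array([ 551., -145.,   94.]), 0.48)]
side [(array([ 539., -149.,   94.]), 0.64)]
```

View pics/s20.png

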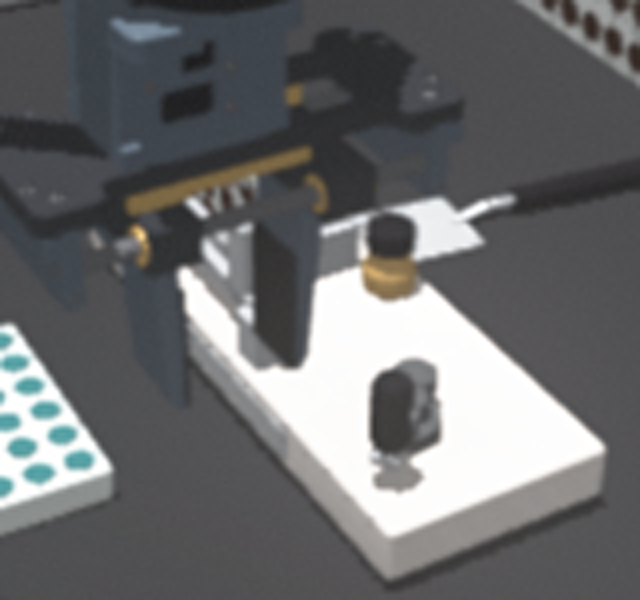

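View pics/t20.png

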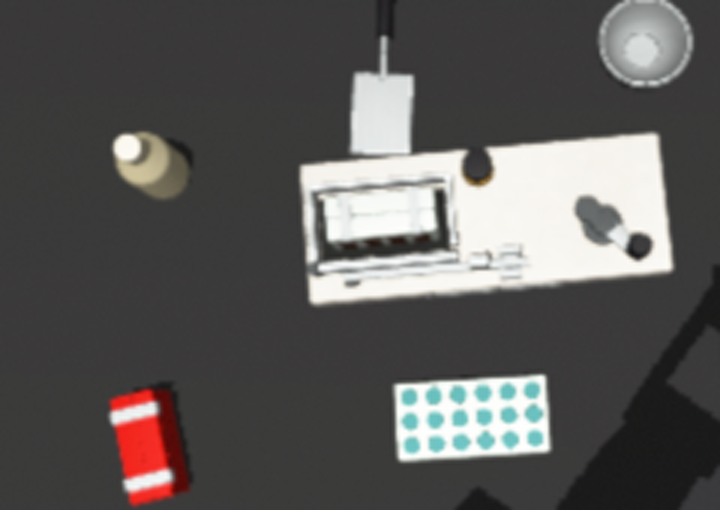

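The top view shows the mould in the pen, the gate shut, the bar in the notch at (510,260) and the crank grip at (638,246). I clear the side view for one last look at the latch.

```bash
python3 -m creep '0 -2 1 0 0 0 0;-1 -3 2 0 0 0 0;-1 -3 2 0 0 0 0;-1 -3 2 0 0 0 0;0 -1 1 0 0 0 0;0 0 0 0 0 0 0' 20; python3 - <<'E'
from h import *
S=vision.grab_frame("side")
s=monitor.state();print(s["ee_pos"],s["qvel"].round(2),s["time_s"])
sh=[582.16,11.9,.0904];c,sn=np.cos(sh[2]),np.sin(sh[2])
w=lambda x,y,z:[sh[0]+c*x-sn*y,sh[1]+sn*x+c*y,z]
crop(S,(255,140,345,230),6,"s21"); crop(S,(0,0,640,400),1.2,"s22")
E
```

```text
time_s: 21.88
ee_pos: [370.1, -386.6, 317.3]
ee_rot: [179.7, -0.1, 5.7]
force: [-0.0, 0.5, 0.1]
gripper_width: 45.4
[ 369.94814561 -385.4560106   316.24182659] [ 1.42 -0.63  4.15  0.71 -0.09  0.45] 21.9333
```

View pics/s21.png

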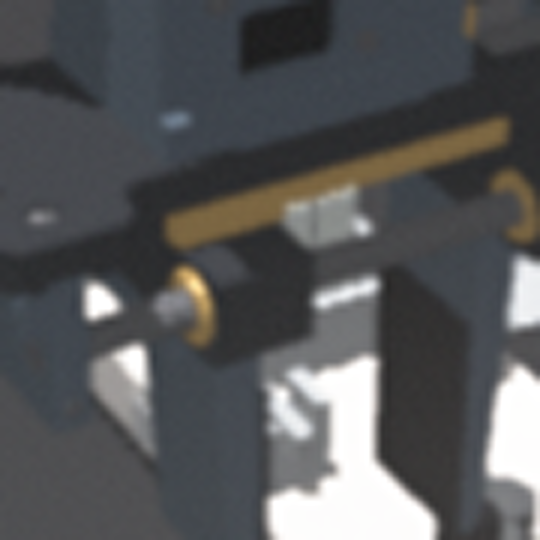

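View pics/s22.png

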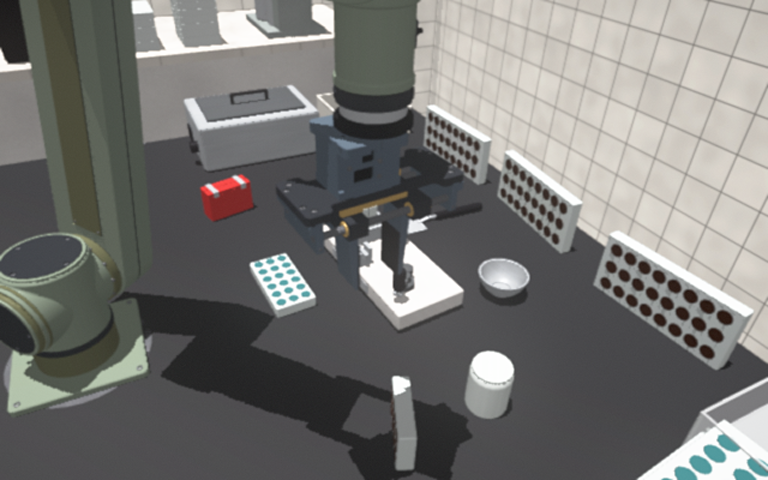

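```bash
python3 -m creep '-2 0 0 0 0 0 0;-3.5 0 0 0 0 0 0;-3.5 0 0 0 0 0 0;-3.5 0 0 0 0 0 0;-2 0 0 0 0 0 0;0 0 0 0 0 0 0;0 0 0 0 0 0 0' 20; python3 - <<'E'
from h import *
S=vision.grab_frame("side")
crop(S,(255,140,375,250),6,"s23")
E
```

```text
time_s: 22.52
ee_pos: [226.2, -373.2, 306.5]
ee_rot: [-179.2, 0.2, 6.8]
force: [0.2, 0.1, 0.7]
gripper_width: 45.3
```

View pics/s23.png

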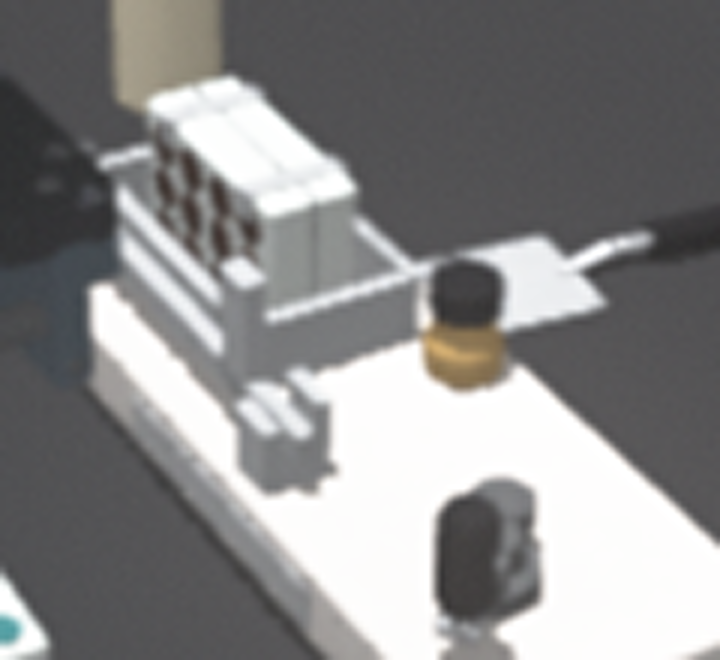

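The bar lies level in the notch at crop (285,410), flush with the striker's top. The gate is shut, the mould is upright in the pen and the jar is untouched. I hand in.

```bash
python3 -c "
from workcell import job; print(job.job_done())"
```

```text
the job is handed in; nothing more can be done
None
```

The job is done and handed in at about 22.5 s of the 72 s allowed.

- **Mould:** the clipped white double mould stands upright in the pen, along it. I left the red look-alike alone.
- **Gate and latch:** I lifted the bar by its lug by about 0.22 rad, swung the gate shut, and let the bar drop into its catch. The last pictures show the gate shut and the bar level in the notch, flush with the striker's top.
- **Crank:** only then did I turn it, clockwise by about 600° (1.67 turns, worked out from the tool's path). I let it go and moved the arm clear.

In the last pictures, the jar, bottle, bowl, spatula, flat mould, tin and half mould looked undisturbed. I checked this by eye and did not re-measure them. The highest wrist force I read was about 16 N.

- **Networks:** they scattered by 5–10 mm and now and then named the wrong thing. I used a fit to the shaker's and mould's edges in the pictures instead.
- **Open jaws:** the fingertips sit about 20 mm higher than the tool point when the jaws are open. It did not affect any grasp.

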